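# Set the stop collar of the vegetable slicer to the pointer

### The arm

A 7-joint arm with a two-finger parallel gripper is mounted at the origin on a cart in front of the work surface, level with it; the furniture and walls round the work are solid. World frame = base frame: x ahead of the robot, y to its left, z up, the work surface at z = 0. Lengths are in m, angles in degrees, forces in N, time in s.
With the tool pointing down it reaches from about 0.4 to 0.875 m from the base axis. Payload 6.5 kg.
Tool frame: the origin (TCP) lies at the centre of the arm's flange, where the gripper is bolted on; the fingertips stand 166 mm ahead of it and the grasp point (between the pads) lies 147 mm ahead of it; z points along the fingers, y is the line along which they close (so a half turn about z gives the same grasp; the last joint's range is limited). The gripper opens to 88 mm and grips with 3 to 60 N. Pads are 18 mm wide; open, the fingers measure 123 mm over their backs; the gripper's body (75 mm by 187 mm) begins 45 mm behind the grasp point.
Start: joints at [-72.376, 30.733, -0.252, 88.115, 0.149, 61.152, -4.079], TCP at [0.237, 0.605, 0.405] pointing down, gripper open.
Joint ranges: [-154.64, 154.64], [-21.42, 123.67], [-72.66, 72.17], [13.99, 137.28], [-74.86, 254.86], [10.95, 109.41], [-158.01, 158.01]. Speed limits (degrees/s): [136.94, 136.94, 180, 180, 180, 180, 180].

### API

Orientations are given as a 3x3 rotation matrix whose columns are the frame's x, y, z axes.
In Python, from bench import manip gives the robot as it stands.
- The arm moves only by the shell command python3 -m creep 'ROWS' [OPENING]. ROWS is JSON, a list of rows, each an object with "translation": the shift along the tool's x, y, z in m, a list of three; "dr": the turn, a rotation vector about the tool's x, y, z in rad, a list of three. In form: [{"translation": [tx, ty, tz], "dr": [ax, ay, az]}, ...]. A call has 1 to 5 rows; each row is the pose to reach, as a shift and turn from the pose commanded when the call began, along the tool's axes at that moment; what a row does not reach only later rows make up. A row lasts 1/12 s, in which the tool goes at most 41.7 mm and 7.16 degrees, less where a joint would pass 70% of its speed; a pose out of reach is approached as far as the arm can. A call with a gripper value outside its range is refused whole. OPENING is the finger opening in m, from 0 to 0.0881, set as the call begins (- or left out, the last holds). The fingers move at their own pace and stop on an object; the grip force is fixed at half the most. Time passes only in rows, so rows that repeat a pose let the fingers close. It gives the time, the measured TCP pose, the force, the opening and the grip force at its end, in the units of the state.
- manip.observe(): the state, without advancing time (a new reading comes with each control period).
- manip.grab_frame(name): name is "scene" or "top" or "wrist"; returns the picture (384x512x3 uint8, red, green, blue); there is no depth.
- manip.camera_info(name): a dict with "fx", "fy", "cx", "cy" (pixels), "dist_coeffs" ([k1, k2, p1, p2, k3] as OpenCV has them; the pictures are not rectified), "camera_from_world" (4x4, takes a point from world to camera coordinates). Camera axes: x right, y down, z forward; pixel columns grow to the right and rows downward; lengths in m; the calibration is good to about 2 mm. A picture is of the moment at which its call begins: read the wrist's pose just before it. camera_info takes no time and is no camera call; for the wrist camera it gives the pose at the moment of the call.
- manip.finish_job(): hands the job in; it is judged then, once.
The state is a dict: "clock": time; "joints": joint angles; "joint_vel": joint speeds; "joint_torque": joint torques, N m; "ee_pos": TCP position; "orientation": TCP orientation; "contact_force": force on the tool from outside, world axes, zero at the start; "wrist_torque": the same for the moment, N m; "gripper_width": finger opening in m; "grip_force": force on a finger pad.
Only numpy, scipy, OpenCV 4.12 (cv2) and the standard library are available. Lean on these libraries where they do the work, as an engineer would, in place of code of your own. Each camera call takes 0.05 s, during which the arm holds its last target. There are 200 camera calls.

### The job

Spin the black knurled stop collar up along the threaded post of the sloping vegetable slicer until the white line round its middle is level with the red pointer on the scale, measured along the post. Then let go of the collar and move clear; leave the red pointer where it is set and leave the bowl, cup and vegetables standing where they are.

Things in the scene. Friction and masses are not known exactly. Their poses are not given: they have to be found in the camera images.
- slicer: White vegetable slicer, green rails, fixed, 230 x 130 mm on plan; its deck rises away from the robot at 25 degrees. Origin on the worktop under the deck's middle; x level, uphill; y left; z up. The steel post (16 mm thick, 80 mm long) stands square to the deck, so it leans 25 degrees from vertical, its top toward -x.
- collar_line (a point): Centre of the black knurled stop collar, on the post's axis, level with the white line round its middle. Drum 54 mm across, 34 mm long (17 mm above and below this point). z points up along the post; x and y turn with the collar. At its lowest stop the point is 41 mm from the deck, the collar's underside 24 mm, and the post's top 39 mm beyond the point.
- pointer_tip (a point): Tip of the red pointer on the aluminium scale plate, 36 mm from the post's axis on its downhill side; plate 52 mm from the axis, 20 mm wide (red rider 28 mm), 74 mm tall. z points up along the post, x from plate to post, y level: fingers closing along y and turning up to 0.8 rad either way keep clear of it. Set at a different height each time; 15 N shifts it.
- collar_lift (a joint): Height of the collar along the post in m above its lowest stop, 0 to 0.022; the right height is the one that brings collar_line level with pointer_tip along the post.
- collar (a joint): Turn of the collar in rad, 0 at the lowest stop; positive is anticlockwise seen from the post's top and raises it. Steep right-hand thread: 24 mm rise per full turn (3.82 mm per rad). It stays where it is left; turning takes 0.12 N m, and a push along the post of about 30 N would drive it.
- pointer (a joint): Height of the red pointer in m on the same zero as collar_lift: the collar is right when collar_lift equals this.
- bowl: White bowl, 150 mm across, 67 mm tall, loose on the worktop to the right of the slicer; origin at the centre of its foot.
- tomato: Red tomato, 70 mm, loose on the right; origin at its underside.
- onion: Brown onion, 79 mm across, 85 mm tall, loose on the left; origin at its underside.
- steel_cup: Small steel cup, 70 mm across, 62 mm tall, loose on the far left; origin at the centre of its foot.

How it is judged (in metres and radians):
At the end, for the whole second after the job is handed in: The collar's white line is within 2.5 mm of the pointer's height, measured along the post; the collar is released and at rest and the pointer is within 3 mm of where it was set (z of collar_line in the frame of pointer_tip between -0.0025 and 0.0025 m and velocity of joint collar between -0.05 and 0.05 rad/s and distance of pointer_tip from where it was at the start of the episode below 0.003 m); the robot touches nothing.
It fails at once if the red pointer is shifted by more than 3 mm (distance of pointer_tip from where it was at the start of the episode above 0.003 m).
It fails at once if the bowl, tomato, onion or cup is moved by more than 20 mm (distance of any of bowl, tomato, onion, steel_cup from where it was at the start of the episode above 0.02 m).
It also fails if it takes over 58 s, if anything falls off the work surface, if the arm or the gripper's body presses on something with over 40 N, if the wrist force passes 120 N, or if a joint passes its speed limit or range.

## Working session

There is one attempt and no reset: what is moved stays moved. The work goes in short steps, Python scripts to look and compute and a shell command to move; the robot and the scene stay as the last step left them, time stands still between calls to the robot, and variables do not carry over. Pictures are saved under pics/ and viewed, at most 10 in all, crops included, and the job is handed in when it is done.

```bash
mkdir -p pics; ls
python3 - <<'E'
from bench import manip
import cv2,numpy as np
a=[manip.grab_frame(n) for n in("scene","top")]
for n,i in zip(("scene","top"),a): cv2.imwrite(f"pics/{n}0.png",i[:,:,::-1])
for n in("scene","top","wrist"):
    c=manip.camera_info(n); print(n,c["fx"],c["cx"],c["cy"],c["dist_coeffs"],np.round(c["camera_from_world"],3).tolist())
s=manip.observe();print(s["clock"],s["ee_pos"],s["orientation"])
E
```

```text
pics
scene 497.5591517365395 257.1909801303478 196.6546260355548 [-0.09703081  0.          0.          0.          0.        ] [[-0.71, -0.704, -0.023, 0.481], [-0.33, 0.361, -0.872, 0.233], [0.623, -0.612, -0.488, 1.631], [0.0, 0.0, 0.0, 1.0]]
top 453.3138757357507 254.20969821218364 192.82498764390073 [-0.01506132  0.          0.          0.          0.        ] [[0.027, -1.0, -0.001, 0.075], [-0.999, -0.027, -0.034, 0.524], [0.034, 0.002, -0.999, 1.561], [0.0, 0.0, 0.0, 1.0]]
wrist 329.73347602311867 251.29189958942078 194.01680954488444 [-0.00054997  0.          0.          0.          0.        ] [[0.365, 0.931, -0.001, -0.65], [0.895, -0.35, 0.276, -0.039], [0.257, -0.102, -0.961, 0.39], [0.0, 0.0, 0.0, 1.0]]
0.1 [0.23722838 0.60485722 0.40395367] [[-9.30960585e-01  3.65119390e-01 -4.68469118e-04]
 [ 3.65119679e-01  9.30959465e-01 -1.44695293e-03]
 [-9.21848135e-05 -1.51810344e-03 -9.99998843e-01]]
```

View pics/scene0.png

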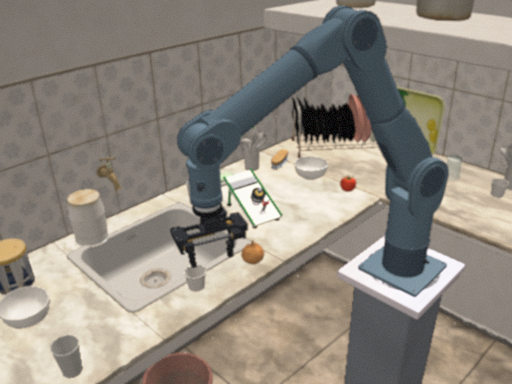

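View pics/top0.png

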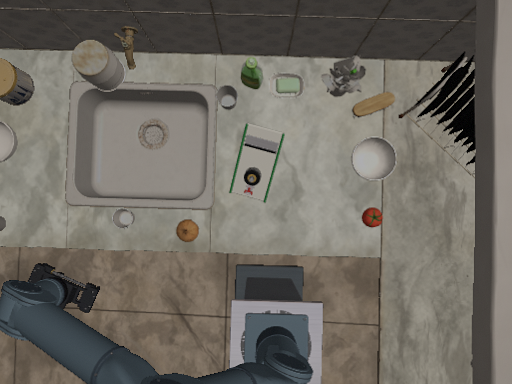

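Scene and top show the slicer (top: collar ~(252,176), red pointer ~(248,190), green rails either side), with onion, tomato and bowl well clear. Next I triangulate roughly.

```bash
cat > h.py <<'E'
from bench import manip
import cv2,numpy as np
from scipy.spatial.transform import Rotation as Rn
def cam(n):
    c=manip.camera_info(n);K=np.array([[c["fx"],0,c["cx"]],[0,c["fy"],c["cy"]],[0,0,1]]);return K,np.array(c["dist_coeffs"],float),np.array(c["camera_from_world"])
def ray(C,uv):
    K,d,T=C;p=cv2.undistortPoints(np.array([[uv]],float),K,d)[0,0]
    R=T[:3,:3];v=R.T@np.array([*p,1]);return -R.T@T[:3,3],v/np.linalg.norm(v)
def tri(rs):
    A=0;b=0
    for o,v in rs:
        P=np.eye(3)-np.outer(v,v);A=A+P;b=b+P@o
    x=np.linalg.solve(A,b);return x,[round(1000*np.linalg.norm(np.cross(x-o,v)),1) for o,v in rs]
def plane(r,z):
    o,v=r;return o+v*(z-o[2])/v[2]
def proj(C,X):
    K,d,T=C;return cv2.projectPoints(np.array(X,float).reshape(-1,3),cv2.Rodrigues(T[:3,:3])[0],T[:3,3],K,d)[0][:,0]
def snap(n,f):
    C=cam(n);i=manip.grab_frame(n);cv2.imwrite("pics/"+f,i[:,:,::-1]);np.savez("pics/"+f+".npz",K=C[0],d=C[1],T=C[2],i=i);return i,C
def load(f):
    z=np.load("pics/"+f+".npz");return z["i"],(z["K"],z["d"],z["T"])
E
python3 - <<'E'
from h import *
s,t=cv2.imread("pics/scene0.png"),cv2.imread("pics/top0.png")
a=cv2.resize(s[150:240,205:305],None,fx=4,fy=4,interpolation=2);b=cv2.resize(t[115:205,215:315],None,fx=4,fy=4,interpolation=2)
cv2.imwrite("pics/crop0.png",np.hstack([a,b]))
E
```

```text
(no output)
```

View pics/crop0.png

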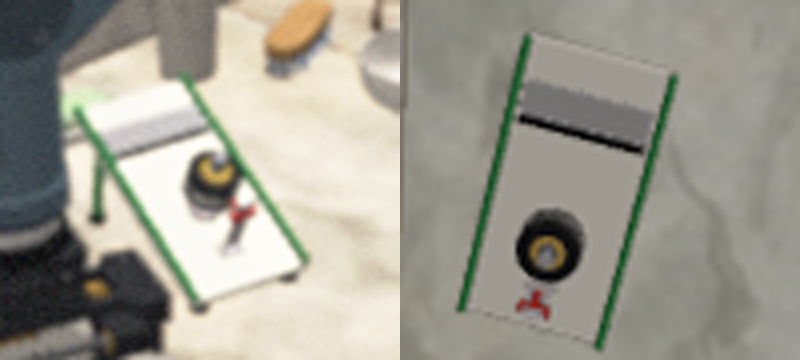

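Crop shows all four rail corners, post top and red pointer in both views; triangulating these.

Run:
```python
from h import *
S,T=cam("scene"),cam("top")
s=dict(fl=(80,110),fr=(185,77),nl=(197,305),nr=(306,262),post=(220,156),ptr=(238,212))
t=dict(fl=(128,36),fr=(274,75),nl=(62,310),nr=(200,347),post=(146,256),ptr=(134,300))
P={}
for k in s:
    P[k],e=tri([ray(S,(204.6+s[k][0]/4,149.6+s[k][1]/4)),ray(T,(214.6+t[k][0]/4,114.6+t[k][1]/4))]);print(k,P[k].round(4),e)
u=P["fl"]+P["fr"]-P["nl"]-P["nr"];yaw=np.arctan2(u[1],u[0]);print("yaw",np.degrees(yaw),"pitch",np.degrees(np.arctan2(u[2],np.hypot(u[0],u[1]))))
a=Rn.from_euler("z",yaw).as_matrix()@np.array([-np.sin(np.radians(25)),0,np.cos(np.radians(25))])
print("axis",a, "mid",sum(P[k] for k in("fl","fr","nl","nr"))/4)
```

```text
fl [0.7392 0.1186 0.1258] [np.float64(1.4), np.float64(1.4)]
fr [7.108e-01 7.000e-04 1.282e-01] [np.float64(0.9), np.float64(0.9)]
nl [0.5223 0.1729 0.0178] [np.float64(1.0), np.float64(1.0)]
nr [0.494  0.0537 0.0226] [np.float64(1.4), np.float64(1.4)]
post [0.5626 0.0999 0.1308] [np.float64(0.2), np.float64(0.2)]
ptr [0.5295 0.1098 0.0876] [np.float64(0.6), np.float64(0.6)]
yaw -13.894663265963077 pitch 25.556233696686242
axis [-0.41025197  0.10148655  0.90630779] mid [0.61658127 0.08647126 0.07361495]
```

```bash
cat >> h.py <<'E'
YAW=np.radians(-13.9);TOP=np.array([.5626,.0999,.1308])
def frame(tilt=25,yaw=YAW):
    c,s=np.cos(np.radians(tilt)),np.sin(np.radians(tilt));Z=Rn.from_euler("z",yaw).as_matrix()
    return Z@np.array([[-c,0,s],[0,1,0],[-s,0,-c]])
def todo(p,R):
    s=manip.observe();R0=np.array(s["orientation"]);print("t",s["clock"],"shift",(R0.T@(p-np.array(s["ee_pos"]))).round(4),"dr",Rn.from_matrix(R0.T@R).as_rotvec().round(4))
E
python3 - <<'E'
from h import *
R=frame();a=-R[:,2];todo(TOP-.039*a+.25*a,R)
R=frame(60);todo(TOP-.03*a-.24*R[:,2]-.05*R[:,0],R);print(TOP-.03*a-.24*R[:,2]-.05*R[:,0])
E
```

```text
t 0.1 shift [-0.3989 -0.3628  0.0825] dr [-0.0301 -0.4357 -0.1287]
t 0.1 shift [-0.3186 -0.3733  0.1376] dr [-0.0701 -1.0456 -0.1181]
[0.39741556 0.14077902 0.26691204]
```

```bash
R1='' 
python3 -m creep '[{"translation":[-0.027,-0.024,0.005],"dr":[0,0,0]},{"translation":[-0.054,-0.048,0.011],"dr":[0,0,0]},{"translation":[-0.081,-0.073,0.016],"dr":[0,0,0]},{"translation":[-0.108,-0.097,0.022],"dr":[0,0,0]},{"translation":[-0.135,-0.121,0.027],"dr":[0,0,0]}]'
python3 -m creep '[{"translation":[-0.027,-0.024,0.005],"dr":[0,0,0]},{"translation":[-0.054,-0.048,0.011],"dr":[0,0,0]},{"translation":[-0.081,-0.073,0.016],"dr":[0,0,0]},{"translation":[-0.108,-0.097,0.022],"dr":[0,0,0]},{"translation":[-0.135,-0.121,0.027],"dr":[0,0,0]}]'
python3 -m creep '[{"translation":[-0.027,-0.024,0.005],"dr":[0,-0.1,-0.03]},{"translation":[-0.054,-0.048,0.011],"dr":[-0.01,-0.2,-0.06]},{"translation":[-0.081,-0.073,0.016],"dr":[-0.02,-0.3,-0.09]},{"translation":[-0.108,-0.097,0.022],"dr":[-0.03,-0.4,-0.12]},{"translation":[-0.13,-0.121,0.027],"dr":[-0.03,-0.436,-0.129]}]'
python3 - <<'E'
from h import *
R=frame();a=-R[:,2];todo(TOP-.039*a+.25*a,R)
snap("wrist","w1.png")
E
```

```text
clock: 0.52
ee_pos: [0.3192, 0.4413, 0.3771]
orientation: [[-0.931, 0.365, -0.0], [0.365, 0.931, -0.001], [0.0, -0.001, -1.0]]
contact_force: [0.2, -0.4, -0.2]
gripper_width: 0.088
grip_force: 0.0
clock: 0.93
ee_pos: [0.4006, 0.2794, 0.3503]
orientation: [[-0.931, 0.365, -0.0], [0.365, 0.931, -0.0], [0.0, -0.0, -1.0]]
contact_force: [0.4, -0.3, -0.4]
gripper_width: 0.0884
grip_force: 0.0
clock: 1.35
ee_pos: [0.4772, 0.1197, 0.3234]
orientation: [[-0.879, 0.237, 0.414], [0.215, 0.971, -0.1], [-0.426, 0.001, -0.905]]
contact_force: [0.2, -0.3, -0.4]
gripper_width: 0.0878
grip_force: 0.0
t 1.35 shift [0.0019 0.0013 0.0006] dr [0.0021 0.0042 0.0024]
```

View pics/w1.png

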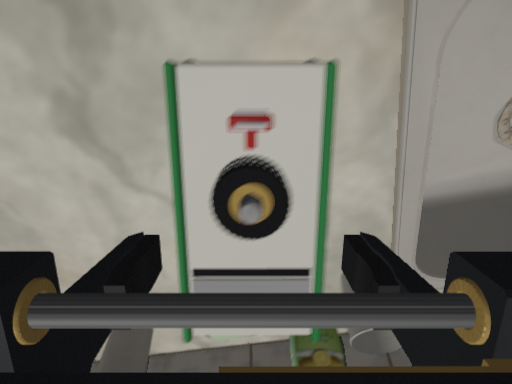

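Run:
```python
from h import *
a=-frame()[:,2]
for t in(50,60):
    R=frame(t);todo(TOP-.03*a-.25*R[:,2]-.06*R[:,0],R)
print(np.round(manip.observe()["joints"],1))
```

```text
t 1.4 shift [ 0.0548  0.007  -0.0121] dr [-0.007  -0.4327 -0.002 ]
t 1.4 shift [0.0978 0.0069 0.0004] dr [-0.0072 -0.6072 -0.0014]
[-41.5  19.5  21.1 125.5  27.5  17.8  28.2]
```

Wrist view: the post top is at (250,210), the red pointer tip at (250,148), the collar around it, open fingers at the sides. The arm is folded here, so I view from the left side with a roll.

```bash
python3 -m creep '[{"translation":[0,0.029,0.002],"dr":[0.12,0,0]},{"translation":[0,0.057,0.007],"dr":[0.24,0,0]},{"translation":[0,0.085,0.016],"dr":[0.36,0,0]},{"translation":[0,0.111,0.028],"dr":[0.48,0,0]},{"translation":[0,0.136,0.042],"dr":[0.6,0,0]}]'
python3 -m creep '[{"translation":[0,0,0],"dr":[0,0,0]},{"translation":[0,0,0],"dr":[0,0,0]}]'
python3 - <<'E'
from h import *
print(np.round(manip.observe()["joints"],1))
snap("wrist","w2.png")
E
```

```text
clock: 1.82
ee_pos: [0.527, 0.2516, 0.2857]
orientation: [[-0.88, 0.43, 0.203], [0.217, 0.742, -0.634], [-0.423, -0.513, -0.747]]
contact_force: [1.8, -1.4, 0.9]
gripper_width: 0.088
grip_force: 0.0
clock: 1.98
ee_pos: [0.5267, 0.2509, 0.2833]
orientation: [[-0.881, 0.426, 0.204], [0.214, 0.745, -0.632], [-0.421, -0.513, -0.748]]
contact_force: [-0.3, -0.9, 0.2]
gripper_width: 0.0887
grip_force: 0.0
[-58.5  41.4  26.3 102.   26.6  57.   14.4]
```

View pics/w2.png

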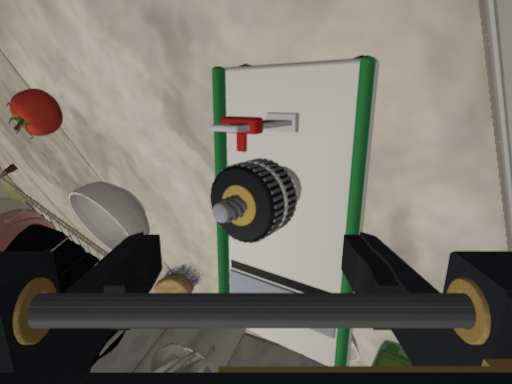

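The side view clearly shows the post end (~(222,212)), the white line (~(287,190)) and pointer tip (~(241,150)). Zooming both views.

Run:
```python
from h import *
i,_=load("w1.png");j,_=load("w2.png")
c=lambda i,x,y:cv2.resize(np.ascontiguousarray(i[y:y+150,x:x+100,::-1]),None,fx=4,fy=4,interpolation=2)
cv2.imwrite("pics/crop1.png",np.hstack([c(i,200,105),c(j,205,105)]))
```

```text
(no output)
```

View pics/crop1.png

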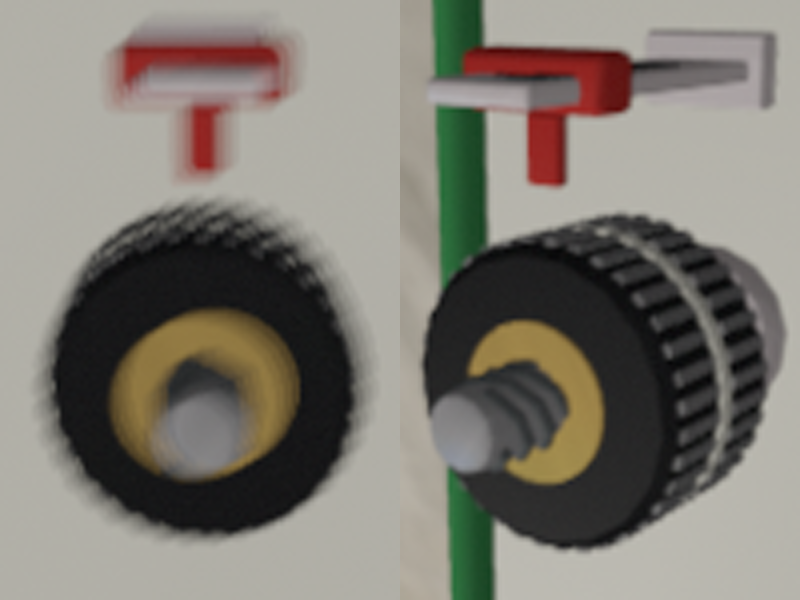

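The pointer bar's end is at (241.5,150.8) and the post end face at (220.5,212.7) in w2; w1 is motion-blurred. I go back to the aligned hover and take a still one.

Run:
```python
from h import *
R=frame();a=-R[:,2];todo(TOP-.039*a+.22*a,R)
```

```text
t 2.0333 shift [ 0.0014 -0.1187  0.0672] dr [-5.994e-01 -1.000e-04  7.000e-04]
```

```bash
python3 -m creep '[{"translation":[0,-0.027,0.002],"dr":[-0.12,0,0]},{"translation":[0,-0.054,0.007],"dr":[-0.24,0,0]},{"translation":[0,-0.082,0.016],"dr":[-0.36,0,0]},{"translation":[0,-0.110,0.028],"dr":[-0.48,0,0]},{"translation":[0.001,-0.136,0.042],"dr":[-0.6,0,0.001]}]'
python3 -m creep '[{"translation":[0,0,0],"dr":[0,0,0]},{"translation":[0,0,0],"dr":[0,0,0]},{"translation":[0,0,0],"dr":[0,0,0]}]'
python3 - <<'E'
from h import *
print(np.round(manip.observe()["joints"],1))
i,_=snap("wrist","w3.png");j,_=load("w2.png")
c=lambda i,x,y:cv2.resize(np.ascontiguousarray(i[y:y+150,x:x+100,::-1]),None,fx=4,fy=4,interpolation=2)
cv2.imwrite("pics/crop2.png",np.hstack([c(i,200,105),c(j,205,105)]))
E
```

```text
clock: 2.45
ee_pos: [0.4747, 0.1188, 0.3258]
orientation: [[-0.877, 0.24, 0.417], [0.221, 0.971, -0.094], [-0.427, 0.01, -0.904]]
contact_force: [1.0, -1.5, -1.2]
gripper_width: 0.0881
grip_force: 0.0
clock: 2.7
ee_pos: [0.4761, 0.1206, 0.3246]
orientation: [[-0.878, 0.243, 0.412], [0.222, 0.97, -0.1], [-0.424, 0.004, -0.906]]
contact_force: [0.2, 1.2, 0.2]
gripper_width: 0.0881
grip_force: 0.0
[-42.2  19.3  21.  125.4  26.9  18.1  28.1]
```

View pics/crop2.png

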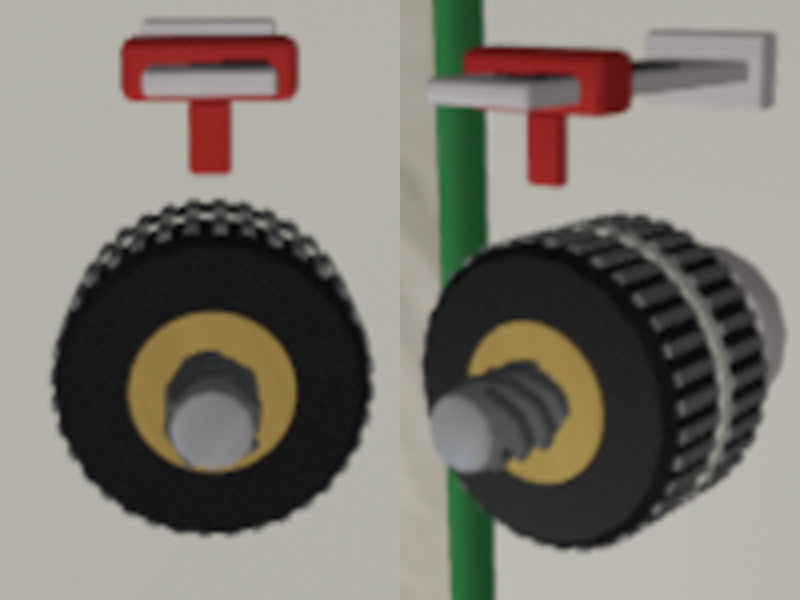

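Run:
```python
from h import *
_,A=load("w3.png");_,B=load("w2.png")
f=lambda C,x,y,ox:ray(C,(ox+x/4-.375,105+y/4-.375))
F=frame();a=-F[:,2];xp=-F[:,0]
out={}
for k,p,q in(("post",(212,427),(64,432)),("ctop",(212,391),(137,402)),("tip",(210,172),(147,184)),("tipbase",(210,100),(147,112))):
    X,e=tri([f(A,*p,200),f(B,*q,205)]);out[k]=X;d=X-out["post"];print(k,X.round(4),e,"along a %.1f uphill %.1f y %.1f"%(1e3*d@a,1e3*d@xp,1e3*d@F[:,1]))
T=out["post"]
# white line circle prediction, crop2 right-panel coordinates
th=np.radians([-90,-45,0,45,90,135,180])
for h in(39,):
    X=[T-h/1e3*a+.027*(np.cos(t)*xp+np.sin(t)*F[:,1]) for t in th]
    print(h,((proj(B,X)-[205,105]+.375)*4+[400,0]).round())
for h in range(17,40,4):
    X=T-h/1e3*a-.036*xp;print(h,((proj(A,X)-[200,105]+.375)*4).round(),((proj(B,X)-[205,105]+.375)*4+[400,0]).round())
```

```text
post [0.5602 0.1019 0.1315] [np.float64(0.2), np.float64(0.2)] along a 0.0 uphill 0.0 y 0.0
ctop [0.5682 0.1001 0.1143] [np.float64(0.1), np.float64(0.1)] along a -19.1 uphill 0.2 y 0.1
tip [0.5377 0.1074 0.0959] [np.float64(0.1), np.float64(0.1)] along a -22.5 uphill -36.1 y -0.1
tipbase [0.5276 0.1099 0.0909] [np.float64(0.1), np.float64(0.1)] along a -22.5 uphill -47.6 y -0.1
39 [[485. 349.]
 [519. 451.]
 [601. 511.]
 [692. 494.]
 [735. 398.]
 [698. 282.]
 [603. 224.]]
17 [[211. 178.]] [[527. 188.]]
21 [[211. 174.]] [[542. 185.]]
25 [[211. 171.]] [[557. 182.]]
29 [[210. 168.]] [[571. 179.]]
33 [[210. 164.]] [[584. 176.]]
37 [[210. 161.]] [[597. 173.]]
```

Run:
```python
from h import *
i,B=load("w2.png");T=np.array([.5602,.1019,.1315]);F=frame();a=-F[:,2]
g=cv2.cvtColor(i,cv2.COLOR_RGB2GRAY).astype(float)
def cyl(r,rad):
    o,v=r;q=o-T;P=lambda w:w-a*(w@a);A,b,c=P(v)@P(v),P(v)@P(q),P(q)@P(q)-rad**2
    D=b*b-A*c
    return None if D<0 else -(q+v*(-b-D**.5)/A)@a
for y in range(172,212,2):
    xs=np.arange(262,292);h=np.array([(cyl(ray(B,(x,y)),.027) or np.nan)*1e3 for x in xs])
    k=np.where((h>31)&(h<44))[0]
    if len(k)<3: continue
    w=g[y,xs[k]];m=w>w.max()-35;print(y,xs[k][m],"h %.1f"%np.average(h[k][m],weights=w[m]),w.astype(int))
```

```text
172 [271 272 273] h 34.7 [ 54  76 110 121 103  84  55  24  15  25  29  39  44]
174 [272 273 274 275 276 277] h 35.2 [ 49  99 121 116 106  93  89  79  57  53  54  52]
176 [274 275 276 277 278] h 35.2 [ 53  60  89 117 109 103  94  57  30  25  11  11  10]
178 [276 277 278] h 34.7 [ 52  95 130 120 104  83  47  18  30  41  46  51]
180 [277 278 279 280] h 34.9 [ 24  65 108 123 115 100  88  79  59  55  52  45]
182 [278 279 280 281] h 34.8 [ 56  61  91 116 116  99  80  39  23  12  12  12]
184 [280 281 282] h 35.2 [ 41  89 126 117  99  63  24  20  30  43  50]
186 [280 281 282 283] h 34.8 [ 48 107 130 118 105  93  86  61  58  56  48]
188 [281 282 283 284] h 35.0 [ 50  67 104 130 117 108  88  55  25  11  15]
190 [282 283 284] h 34.7 [ 47  74 128 132 109  86  29  15  15  24  38]
192 [283 284 285] h 35.1 [ 25  80 132 126 105  82  67  61  60  59]
194 [283 284 285 286 287] h 35.8 [ 57  96 124 118 105  91  65  49  41  26]
196 [284 285 286] h 35.2 [ 60  82 127 125 106  61  11  14  13  21]
198 [284 285 286] h 34.8 [ 29  61 122 142 112  85  45  46  50  59]
200 [284 285 286 287] h 35.2 [ 50 107 139 119 113  98  70  60  52]
202 [285 286 287] h 35.6 [ 58  82 125 124 108  72  31  24  14]
204 [285 286] h 34.9 [ 53  88 139 128 103  39  27  35  48]
206 [285 286 287] h 35.5 [ 24  83 136 121 104  84  68  63  60]
208 [285 286 287] h 35.8 [ 46  74 119 122 103  76  55  29  26]
210 [285 286] h 35.5 [ 64  86 126 118  86  25  28  43]
```

The line lies ~13.1 mm below the pointer along the post (line 35.2–36.1 mm below the post end, pointer 22.5), so it needs ≈3.4 rad. I use two strokes of 1.5 rad, then look again.

```bash
sed -i 's/TOP=.*/TOP=np.array([.5602,.1019,.1315])/' h.py
python3 - <<'E'
from h import *
F=frame();a=-F[:,2]
todo(TOP+.21*a,F@Rn.from_rotvec([0,0,.75]).as_matrix())
E
```

```text
t 2.75 shift [0.0033 0.0006 0.0011] dr [3.100e-03 7.000e-04 7.486e-01]
```

```bash
python3 -m creep '[{"translation":[0.003,0,0],"dr":[0.001,0,0.12]},{"translation":[0.003,0,0],"dr":[0.002,0,0.24]},{"translation":[0.003,0,0],"dr":[0.002,0,0.36]},{"translation":[0.003,0,0],"dr":[0.003,0,0.48]},{"translation":[0.003,0.001,0.001],"dr":[0.003,0,0.6]}]' >/dev/null
python3 -m creep '[{"translation":[0,0,0],"dr":[0,0,0.1]},{"translation":[0,0,0],"dr":[0,0,0.15]},{"translation":[0,0,0],"dr":[0,0,0.15]},{"translation":[0,0,0],"dr":[0,0,0.15]},{"translation":[0,0,0],"dr":[0,0,0.15]}]'
python3 - <<'E'
from h import *
F=frame();a=-F[:,2]
todo(TOP+.1145*a,F@Rn.from_rotvec([0,0,.75]).as_matrix());print(np.round(manip.observe()["joints"],1))
E
```

```text
clock: 3.58
ee_pos: [0.4743, 0.124, 0.3212]
orientation: [[-0.482, 0.775, 0.41], [0.82, 0.564, -0.103], [-0.31, 0.287, -0.906]]
contact_force: [-0.0, -0.3, 0.4]
gripper_width: 0.0882
grip_force: 0.0
t 3.5833 shift [-0.0007 -0.0004  0.0949] dr [-0.0008  0.0006  0.0024]
[-51.7  21.1  32.  126.   14.2  16.2  -3.1]
```

```bash
python3 -m creep '[{"translation":[-0.001,0,0.02],"dr":[0,0,0]},{"translation":[-0.001,0,0.04],"dr":[0,0,0]},{"translation":[-0.001,0,0.06],"dr":[0,0,0]},{"translation":[-0.001,0,0.08],"dr":[0,0,0]},{"translation":[-0.001,0,0.095],"dr":[0,0,0]}]'
python3 -m creep '[{"translation":[0,0,0],"dr":[0,0,0]},{"translation":[0,0,0],"dr":[0,0,0]}]' >/dev/null
python3 - <<'E'
from h import *
F=frame();a=-F[:,2]
todo(TOP+.1145*a,F@Rn.from_rotvec([0,0,.75]).as_matrix())
E
python3 -m creep '[{"translation":[0,0,0],"dr":[0,0,0]},{"translation":[0,0,0],"dr":[0,0,0]},{"translation":[0,0,0],"dr":[0,0,0]},{"translation":[0,0,0],"dr":[0,0,0]},{"translation":[0,0,0],"dr":[0,0,0]}]' 0.045
python3 -m creep '[{"translation":[0,0,0],"dr":[0,0,0]},{"translation":[0,0,0],"dr":[0,0,0]},{"translation":[0,0,0],"dr":[0,0,0]}]'
```

```text
clock: 4.0
ee_pos: [0.506, 0.1134, 0.2514]
orientation: [[-0.48, 0.778, 0.406], [0.818, 0.564, -0.113], [-0.317, 0.277, -0.907]]
contact_force: [1.1, 0.0, 1.0]
gripper_width: 0.0886
grip_force: 0.0
t 4.1667 shift [0.0022 0.002  0.0178] dr [-0.0124  0.0065  0.0027]
clock: 4.58
ee_pos: [0.5057, 0.1134, 0.2523]
orientation: [[-0.479, 0.778, 0.406], [0.819, 0.563, -0.113], [-0.316, 0.278, -0.907]]
contact_force: [5.1, 4.4, 2.6]
gripper_width: 0.0565
grip_force: 4.4
clock: 4.83
ee_pos: [0.5067, 0.1141, 0.2527]
orientation: [[-0.479, 0.777, 0.408], [0.819, 0.563, -0.111], [-0.316, 0.281, -0.906]]
contact_force: [4.1, 3.5, 2.4]
gripper_width: 0.0528
grip_force: 30.0
```

Descent stopped 18 mm short (rows were rate-limited); reopen, go down the rest, and re-close.

```bash
python3 -m creep '[{"translation":[0,0,0],"dr":[0,0,0]},{"translation":[0,0,0],"dr":[0,0,0]},{"translation":[0,0,0],"dr":[0,0,0]},{"translation":[0,0,0],"dr":[0,0,0]},{"translation":[0,0,0],"dr":[0,0,0]}]' 0.088 >/dev/null
python3 -m creep '[{"translation":[0.002,0.002,0.006],"dr":[-0.012,0.006,0.002]},{"translation":[0.002,0.002,0.012],"dr":[-0.012,0.006,0.002]},{"translation":[0.002,0.002,0.018],"dr":[-0.012,0.006,0.002]},{"translation":[0.002,0.002,0.018],"dr":[-0.012,0.006,0.002]},{"translation":[0.002,0.002,0.018],"dr":[-0.012,0.006,0.002]}]'
python3 - <<'E'
from h import *
F=frame();a=-F[:,2]
todo(TOP+.1145*a,F@Rn.from_rotvec([0,0,.75]).as_matrix());print(np.round(manip.observe()["joints"],1))
E
```

```text
clock: 5.67
ee_pos: [0.5133, 0.1133, 0.2352]
orientation: [[-0.48, 0.775, 0.411], [0.821, 0.562, -0.103], [-0.31, 0.288, -0.906]]
contact_force: [-0.1, 0.6, 0.1]
gripper_width: 0.0881
grip_force: 0.0
t 5.6667 shift [ 0.0002  0.0001 -0.0001] dr [-0.0002  0.0012  0.0002]
[-29.5  31.6   9.5 122.4  58.6  11.2 -45.5]
```

```bash
python3 -m creep '[{"translation":[0,0,0],"dr":[0,0,0]},{"translation":[0,0,0],"dr":[0,0,0]},{"translation":[0,0,0],"dr":[0,0,0]},{"translation":[0,0,0],"dr":[0,0,0]},{"translation":[0,0,0],"dr":[0,0,0]}]' 0.045 >/dev/null
python3 -m creep '[{"translation":[0,0,0],"dr":[0,0,0]},{"translation":[0,0,0],"dr":[0,0,0]},{"translation":[0,0,0],"dr":[0,0,0]}]'
python3 -m creep '[{"translation":[0,0,-0.0004],"dr":[0,0,-0.1]},{"translation":[0,0,-0.0008],"dr":[0,0,-0.2]},{"translation":[0,0,-0.0011],"dr":[0,0,-0.3]},{"translation":[0,0,-0.0015],"dr":[0,0,-0.4]},{"translation":[0,0,-0.0019],"dr":[0,0,-0.5]}]'
python3 - <<'E'
from h import *
F=frame();a=-F[:,2]
todo(TOP+.1164*a,F@Rn.from_rotvec([0,0,.25]).as_matrix());print(np.round(manip.observe()["joints"],1))
E
```

```text
clock: 6.33
ee_pos: [0.5129, 0.1132, 0.2352]
orientation: [[-0.479, 0.776, 0.41], [0.821, 0.562, -0.103], [-0.311, 0.287, -0.906]]
contact_force: [-4.8, -1.7, 1.5]
gripper_width: 0.053
grip_force: 30.0
clock: 6.75
ee_pos: [0.5121, 0.1134, 0.2369]
orientation: [[-0.795, 0.447, 0.41], [0.447, 0.889, -0.103], [-0.411, 0.101, -0.906]]
contact_force: [-5.8, -2.5, 1.8]
gripper_width: 0.0534
grip_force: 30.0
t 6.75 shift [-0.0002  0.0005  0.    ] dr [-0.0014  0.0008  0.0048]
[-23.7  31.    2.3 122.2  65.2  14.6 -21.9]
```

```bash
python3 -m creep '[{"translation":[0,0,-0.0004],"dr":[0,0,-0.1]},{"translation":[0,0,-0.0008],"dr":[0,0,-0.2]},{"translation":[0,0,-0.0011],"dr":[0,0,-0.3]},{"translation":[0,0,-0.0015],"dr":[0,0,-0.4]},{"translation":[0,0,-0.0019],"dr":[0,0,-0.5]}]'
python3 -m creep '[{"translation":[0,0,-0.0004],"dr":[0,0,-0.1]},{"translation":[0,0,-0.0008],"dr":[0,0,-0.2]},{"translation":[0,0,-0.0011],"dr":[0,0,-0.3]},{"translation":[0,0,-0.0015],"dr":[0,0,-0.4]},{"translation":[0,0,-0.0019],"dr":[0,0,-0.5]}]'
python3 -m creep '[{"translation":[0,0,0],"dr":[0,0,0]},{"translation":[0,0,0],"dr":[0,0,0]}]' >/dev/null
python3 - <<'E'
from h import *
F=frame();a=-F[:,2]
todo(TOP+.1202*a,F@Rn.from_rotvec([0,0,-.75]).as_matrix());print(np.round(manip.observe()["joints"],1))
E
```

```text
clock: 7.17
ee_pos: [0.5113, 0.1135, 0.2386]
orientation: [[-0.912, 0.012, 0.41], [-0.034, 0.994, -0.103], [-0.409, -0.108, -0.906]]
contact_force: [-5.0, -1.9, 2.6]
gripper_width: 0.0532
grip_force: 30.0
clock: 7.58
ee_pos: [0.5105, 0.1136, 0.2403]
orientation: [[-0.806, -0.427, 0.41], [-0.506, 0.856, -0.103], [-0.307, -0.291, -0.906]]
contact_force: [-6.2, -2.3, 2.7]
gripper_width: 0.053
grip_force: 30.0
t 7.75 shift [-0.0006  0.0002  0.    ] dr [-0.0014 -0.0008  0.0006]
[-15.   30.7  -8.4 121.8  70.8  19.7  31.3]
```

```bash
python3 -m creep '[{"translation":[0,0,0],"dr":[0,0,0]},{"translation":[0,0,0],"dr":[0,0,0]},{"translation":[0,0,0],"dr":[0,0,0]},{"translation":[0,0,0],"dr":[0,0,0]},{"translation":[0,0,0],"dr":[0,0,0]}]' 0.088
python3 -m creep '[{"translation":[0,0,0],"dr":[0,0,0.1]},{"translation":[0,0,0],"dr":[0,0,0.2]},{"translation":[0,0,0],"dr":[0,0,0.3]},{"translation":[0,0,0],"dr":[0,0,0.4]},{"translation":[0,0,0],"dr":[0,0,0.5]}]' >/dev/null
python3 -m creep '[{"translation":[0,0,0],"dr":[0,0,0.1]},{"translation":[0,0,0],"dr":[0,0,0.2]},{"translation":[0,0,0],"dr":[0,0,0.3]},{"translation":[0,0,0],"dr":[0,0,0.4]},{"translation":[0,0,0],"dr":[0,0,0.5]}]' >/dev/null
python3 -m creep '[{"translation":[0,0,0],"dr":[0,0,0.1]},{"translation":[0,0,0],"dr":[0,0,0.2]},{"translation":[0,0,0],"dr":[0,0,0.3]},{"translation":[0,0,0],"dr":[0,0,0.4]},{"translation":[0,0,0],"dr":[0,0,0.5]}]' >/dev/null
python3 -m creep '[{"translation":[0,0,0],"dr":[0,0,0]},{"translation":[0,0,0],"dr":[0,0,0]}]'
python3 - <<'E'
from h import *
F=frame();a=-F[:,2]
todo(TOP+.1202*a,F@Rn.from_rotvec([0,0,.75]).as_matrix());print(np.round(manip.observe()["joints"],1))
E
```

```text
clock: 8.17
ee_pos: [0.5115, 0.1144, 0.2408]
orientation: [[-0.807, -0.424, 0.412], [-0.503, 0.858, -0.101], [-0.311, -0.289, -0.905]]
contact_force: [0.5, -0.0, -0.4]
gripper_width: 0.0847
grip_force: 0.0
clock: 9.58
ee_pos: [0.5113, 0.1145, 0.2407]
orientation: [[-0.482, 0.773, 0.412], [0.819, 0.565, -0.102], [-0.311, 0.288, -0.906]]
contact_force: [0.2, 0.4, 0.3]
gripper_width: 0.0879
grip_force: 0.0
t 9.5833 shift [ 0.     -0.0006  0.0001] dr [0.0014 0.0012 0.0035]
[-26.4  30.6   5.5 122.4  61.2  13.4 -47.3]
```

```bash
python3 -m creep '[{"translation":[0,0,0],"dr":[0,0,0]},{"translation":[0,0,0],"dr":[0,0,0]},{"translation":[0,0,0],"dr":[0,0,0]},{"translation":[0,0,0],"dr":[0,0,0]},{"translation":[0,0,0],"dr":[0,0,0]}]' 0.045 >/dev/null
python3 -m creep '[{"translation":[0,0,0],"dr":[0,0,0]},{"translation":[0,0,0],"dr":[0,0,0]},{"translation":[0,0,0],"dr":[0,0,0]}]'
python3 -m creep '[{"translation":[0,0,-0.0004],"dr":[0,0,-0.1]},{"translation":[0,0,-0.0008],"dr":[0,0,-0.2]},{"translation":[0,0,-0.0011],"dr":[0,0,-0.3]},{"translation":[0,0,-0.0015],"dr":[0,0,-0.4]},{"translation":[0,0,-0.0019],"dr":[0,0,-0.5]}]' >/dev/null
python3 -m creep '[{"translation":[0,0,-0.0004],"dr":[0,0,-0.1]},{"translation":[0,0,-0.0008],"dr":[0,0,-0.2]},{"translation":[0,0,-0.0011],"dr":[0,0,-0.3]},{"translation":[0,0,-0.0015],"dr":[0,0,-0.4]},{"translation":[0,0,-0.0019],"dr":[0,0,-0.5]}]' >/dev/null
python3 -m creep '[{"translation":[0,0,-0.0004],"dr":[0,0,-0.1]},{"translation":[0,0,-0.0008],"dr":[0,0,-0.2]},{"translation":[0,0,-0.0011],"dr":[0,0,-0.3]},{"translation":[0,0,-0.0015],"dr":[0,0,-0.4]},{"translation":[0,0,-0.0019],"dr":[0,0,-0.5]}]'
python3 -m creep '[{"translation":[0,0,0],"dr":[0,0,0]},{"translation":[0,0,0],"dr":[0,0,0]},{"translation":[0,0,0],"dr":[0,0,0]},{"translation":[0,0,0],"dr":[0,0,0]},{"translation":[0,0,0],"dr":[0,0,0]}]' 0.088
python3 - <<'E'
from h import *
F=frame();a=-F[:,2]
todo(TOP+.1259*a,F@Rn.from_rotvec([0,0,-.75]).as_matrix());todo(TOP+.2*a,F)
E
```

```text
clock: 10.25
ee_pos: [0.5106, 0.1137, 0.2403]
orientation: [[-0.48, 0.776, 0.41], [0.821, 0.562, -0.103], [-0.311, 0.287, -0.906]]
contact_force: [-3.4, -2.2, 0.3]
gripper_width: 0.0534
grip_force: 30.0
clock: 11.5
ee_pos: [0.5082, 0.1142, 0.2454]
orientation: [[-0.806, -0.427, 0.41], [-0.506, 0.856, -0.103], [-0.307, -0.291, -0.906]]
contact_force: [-3.6, -1.5, 0.2]
gripper_width: 0.053
grip_force: 30.0
clock: 11.92
ee_pos: [0.5092, 0.1151, 0.246]
orientation: [[-0.807, -0.423, 0.412], [-0.502, 0.859, -0.102], [-0.311, -0.289, -0.905]]
contact_force: [0.7, -0.2, -0.6]
gripper_width: 0.0844
grip_force: 0.0
t 11.9167 shift [0.0008 0.     0.0001] dr [-0.0011  0.0018 -0.0009]
t 11.9167 shift [ 0.0007 -0.     -0.074 ] dr [-4.000e-04  2.100e-03  7.491e-01]
```

```bash
python3 -m creep '[{"translation":[0,0,-0.017],"dr":[0,0,0]},{"translation":[0,0,-0.034],"dr":[0,0,0]},{"translation":[0,0,-0.051],"dr":[0,0,0]},{"translation":[0,0,-0.068],"dr":[0,0,0]},{"translation":[0,0,-0.085],"dr":[0,0,0]}]' >/dev/null
python3 -m creep '[{"translation":[0,0,0],"dr":[0,0,0]},{"translation":[0,0,0],"dr":[0,0,0.1]},{"translation":[0,0,0],"dr":[0,0,0.2]},{"translation":[0,0,0],"dr":[0,0,0.3]},{"translation":[0,0,0],"dr":[0,0,0.4]}]' >/dev/null
python3 -m creep '[{"translation":[0,0,0],"dr":[0,0,0.1]},{"translation":[0,0,0],"dr":[0,0,0.2]},{"translation":[0,0,0],"dr":[0,0,0.3]},{"translation":[0,0,0],"dr":[0,0,0.35]},{"translation":[0,0,0],"dr":[0,0,0.35]}]'
python3 - <<'E'
from h import *
F=frame();a=-F[:,2]
todo(TOP+.211*a,F);print(np.round(manip.observe()["joints"],1))
E
```

```text
clock: 13.17
ee_pos: [0.474, 0.1235, 0.3223]
orientation: [[-0.879, 0.242, 0.411], [0.219, 0.97, -0.102], [-0.424, 0.0, -0.906]]
contact_force: [-0.2, -0.0, 0.4]
gripper_width: 0.0875
grip_force: 0.0
t 13.1667 shift [ 0.0001 -0.0003 -0.0005] dr [-0.0004  0.0014 -0.0018]
[-14.7  19.2 -11.9 124.   50.3  25.6   6.8]
```

```bash
python3 - <<'E'
from h import *
snap("wrist","w4.png")
E
python3 -m creep '[{"translation":[0,0.029,0.002],"dr":[0.12,0,0]},{"translation":[0,0.057,0.007],"dr":[0.24,0,0]},{"translation":[0,0.085,0.016],"dr":[0.36,0,0]},{"translation":[0,0.111,0.028],"dr":[0.48,0,0]},{"translation":[0,0.136,0.042],"dr":[0.6,0,0]}]' >/dev/null
python3 -m creep '[{"translation":[0,0,0],"dr":[0,0,0]},{"translation":[0,0,0],"dr":[0,0,0]},{"translation":[0,0,0],"dr":[0,0,0]},{"translation":[0,0,0],"dr":[0,0,0]}]'
python3 - <<'E'
from h import *
j,_=snap("wrist","w5.png");i,_=load("w4.png")
c=lambda i,x,y:cv2.resize(np.ascontiguousarray(i[y:y+150,x:x+100,::-1]),None,fx=4,fy=4,interpolation=2)
cv2.imwrite("pics/crop3.png",np.hstack([c(i,200,105),c(j,205,105)]))
E
```

```text
clock: 13.97
ee_pos: [0.524, 0.2494, 0.2858]
orientation: [[-0.878, 0.432, 0.205], [0.218, 0.743, -0.632], [-0.425, -0.511, -0.747]]
contact_force: [-0.1, 0.2, 0.2]
gripper_width: 0.0883
grip_force: 0.0
```

View pics/crop3.png

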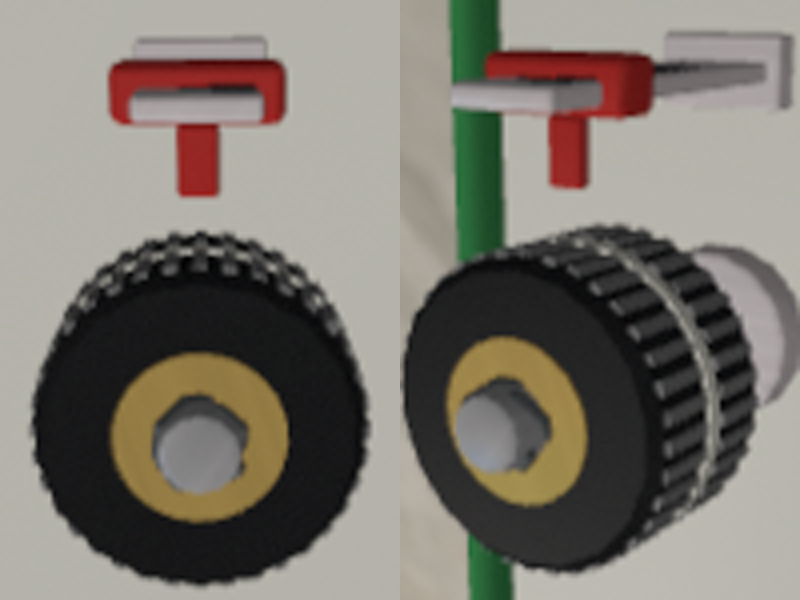

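Collar risen; post end at crop (198,454)/(487,436), brass centre (200,437)/(517,421), pointer end (198,194)/(568,187). Measuring the remainder.

Run:
```python
from h import *
_,A=load("w4.png");i,B=load("w5.png");F=frame();a=-F[:,2]
f=lambda C,x,y,ox:ray(C,(ox+x/4-.375,105+y/4-.375))
T=None
for k,p,q in(("post",(198,454),(87,436)),("ctop",(200,437),(117,421)),("tip",(198,194),(168,187))):
    X,e=tri([f(A,*p,200),f(B,*q,205)]);T=X if T is None else T;d=X-T;print(k,X.round(4),e,"a %.1f up %.1f y %.1f"%(1e3*d@a,-1e3*d@F[:,0],1e3*d@F[:,1]))
g=cv2.cvtColor(i,cv2.COLOR_RGB2GRAY).astype(float)
def cyl(r,rad):
    o,v=r;q=o-T;P=lambda w:w-a*(w@a);A,b,c=P(v)@P(v),P(v)@P(q),P(q)@P(q)-rad**2
    D=b*b-A*c
    return np.nan if D<0 else -(q+v*(-b-D**.5)/A)@a*1e3
for rad in(.0265,.027,.0275):
  H=[]
  for y in range(175,216):
    xs=np.arange(262,292);h=np.array([cyl(ray(B,(x,y)),rad) for x in xs]);k=np.where((h>19)&(h<30))[0]
    if len(k)<3: continue
    w=g[y,xs[k]];m=w>w.max()-35;H.append(np.average(h[k][m],weights=w[m]))
  print(rad,np.median(H),np.std(H))
for h in(20,21,22,23,24,25):
    print(h,((proj(B,T-h/1e3*a-.036*(-F[:,0]))-[205,105]+.375)*4+[400,0]).round())
```

```text
post [0.5608 0.1014 0.1314] [np.float64(0.2), np.float64(0.2)] a 0.0 up 0.0 y 0.0
ctop [0.5637 0.101  0.1245] [np.float64(0.0), np.float64(0.0)] a -7.5 up -0.3 y 0.3
tip [0.5379 0.1071 0.0953] [np.float64(0.2), np.float64(0.2)] a -22.7 up -36.6 y -0.0
0.0265 25.262121907109645 0.5060618521256796
0.027 24.444824987375004 0.5022278648017054
0.0275 23.64999422782466 0.5058023503400176
20 [[559. 192.]]
21 [[562. 191.]]
22 [[566. 190.]]
23 [[569. 190.]]
24 [[573. 189.]]
25 [[576. 188.]]
```

Line at 24.4 mm, pointer at 22.7 mm below the post end: 1.8 mm left, i.e. 0.47 rad more. Back over the post.

```bash
python3 -m creep '[{"translation":[0,-0.027,0.002],"dr":[-0.12,0,0]},{"translation":[0,-0.054,0.007],"dr":[-0.24,0,0]},{"translation":[0,-0.082,0.016],"dr":[-0.36,0,0]},{"translation":[0,-0.110,0.028],"dr":[-0.48,0,0]},{"translation":[0,-0.136,0.042],"dr":[-0.6,0,0]}]' >/dev/null
python3 -m creep '[{"translation":[0,0,0],"dr":[0,0,0]},{"translation":[0,0,0],"dr":[0,0,0.12]},{"translation":[0,0,0],"dr":[0,0,0.24]},{"translation":[0,0,0],"dr":[0,0,0.24]},{"translation":[0,0,0],"dr":[0,0,0.24]}]'
python3 - <<'E'
from h import *
F=frame();a=-F[:,2]
todo(TOP+.126*a,F@Rn.from_rotvec([0,0,.24]).as_matrix());print(np.round(manip.observe()["joints"],1))
E
```

```text
clock: 14.85
ee_pos: [0.4737, 0.1231, 0.3238]
orientation: [[-0.797, 0.44, 0.413], [0.439, 0.893, -0.102], [-0.414, 0.1, -0.905]]
contact_force: [0.2, -0.8, 0.9]
gripper_width: 0.0878
grip_force: 0.0
t 14.85 shift [0.0009 0.     0.086 ] dr [0.0006 0.0031 0.003 ]
[-16.2  18.8 -10.1 124.1  49.3  25.2  -5.8]
```

```bash
python3 -m creep '[{"translation":[0.001,0,0.017],"dr":[0,0.003,0]},{"translation":[0.001,0,0.034],"dr":[0,0.003,0]},{"translation":[0.001,0,0.051],"dr":[0,0.003,0]},{"translation":[0.001,0,0.068],"dr":[0,0.003,0]},{"translation":[0.001,0,0.086],"dr":[0,0.003,0]}]' >/dev/null
python3 -m creep '[{"translation":[0,0,0],"dr":[0,0,0]},{"translation":[0,0,0],"dr":[0,0,0]},{"translation":[0,0,0],"dr":[0,0,0]}]'
python3 - <<'E'
from h import *
F=frame();a=-F[:,2]
todo(TOP+.126*a,F@Rn.from_rotvec([0,0,.24]).as_matrix())
E
```

```text
clock: 15.52
ee_pos: [0.5083, 0.1155, 0.2453]
orientation: [[-0.799, 0.441, 0.41], [0.441, 0.892, -0.1], [-0.41, 0.1, -0.907]]
contact_force: [0.8, 0.5, 0.1]
gripper_width: 0.0876
grip_force: 0.0
t 15.5167 shift [-0.0007 -0.0006 -0.0002] dr [ 0.0008 -0.0012  0.0019]
```

```bash
python3 -m creep '[{"translation":[0,0,0],"dr":[0,0,0]},{"translation":[0,0,0],"dr":[0,0,0]},{"translation":[0,0,0],"dr":[0,0,0]},{"translation":[0,0,0],"dr":[0,0,0]},{"translation":[0,0,0],"dr":[0,0,0]}]' 0.045 >/dev/null
python3 -m creep '[{"translation":[0,0,0],"dr":[0,0,0]},{"translation":[0,0,0],"dr":[0,0,0]},{"translation":[0,0,0],"dr":[0,0,0]}]'
python3 -m creep '[{"translation":[0,0,-0.0004],"dr":[0,0,-0.1]},{"translation":[0,0,-0.0008],"dr":[0,0,-0.2]},{"translation":[0,0,-0.0011],"dr":[0,0,-0.3]},{"translation":[0,0,-0.0015],"dr":[0,0,-0.4]},{"translation":[0,0,-0.0018],"dr":[0,0,-0.47]}]'
python3 -m creep '[{"translation":[0,0,0],"dr":[0,0,0]},{"translation":[0,0,0],"dr":[0,0,0]}]' >/dev/null
python3 -m creep '[{"translation":[0,0,0],"dr":[0,0,0]},{"translation":[0,0,0],"dr":[0,0,0]},{"translation":[0,0,0],"dr":[0,0,0]},{"translation":[0,0,0],"dr":[0,0,0]},{"translation":[0,0,0],"dr":[0,0,0]}]' 0.088 >/dev/null
python3 -m creep '[{"translation":[0,0,0],"dr":[0,0,0]},{"translation":[0,0,-0.017],"dr":[0,0,0]},{"translation":[0,0,-0.034],"dr":[0,0,0]},{"translation":[0,0,-0.051],"dr":[0,0,0]},{"translation":[0,0,-0.068],"dr":[0,0,0]}]' >/dev/null
python3 -m creep '[{"translation":[0,0,-0.017],"dr":[0,0,0.1]},{"translation":[0,0,-0.017],"dr":[0,0,0.2]},{"translation":[0,0,-0.017],"dr":[0,0,0.23]},{"translation":[0,0,-0.017],"dr":[0,0,0.23]},{"translation":[0,0,-0.017],"dr":[0,0,0.23]}]'
python3 - <<'E'
from h import *
snap("wrist","w6.png")
E
python3 -m creep '[{"translation":[0,0.029,0.002],"dr":[0.12,0,0]},{"translation":[0,0.057,0.007],"dr":[0.24,0,0]},{"translation":[0,0.085,0.016],"dr":[0.36,0,0]},{"translation":[0,0.111,0.028],"dr":[0.48,0,0]},{"translation":[0,0.136,0.042],"dr":[0.6,0,0]}]' >/dev/null
python3 -m creep '[{"translation":[0,0,0],"dr":[0,0,0]},{"translation":[0,0,0],"dr":[0,0,0]},{"translation":[0,0,0],"dr":[0,0,0]},{"translation":[0,0,0],"dr":[0,0,0]}]'
python3 - <<'E'
from h import *
j,_=snap("wrist","w7.png");i,_=load("w6.png")
c=lambda i,x,y:cv2.resize(np.ascontiguousarray(i[y:y+150,x:x+100,::-1]),None,fx=4,fy=4,interpolation=2)
cv2.imwrite("pics/crop4.png",np.hstack([c(i,200,105),c(j,205,105)]))
E
```

```text
clock: 16.18
ee_pos: [0.5082, 0.1144, 0.2446]
orientation: [[-0.798, 0.443, 0.409], [0.443, 0.891, -0.103], [-0.409, 0.099, -0.907]]
contact_force: [-2.8, -3.1, 4.1]
gripper_width: 0.0529
grip_force: 30.0
clock: 16.6
ee_pos: [0.5074, 0.1143, 0.2462]
orientation: [[-0.912, 0.03, 0.408], [-0.013, 0.995, -0.103], [-0.409, -0.099, -0.907]]
contact_force: [-3.6, -4.3, 4.2]
gripper_width: 0.0528
grip_force: 30.0
clock: 18.02
ee_pos: [0.4729, 0.124, 0.3234]
orientation: [[-0.881, 0.238, 0.409], [0.216, 0.971, -0.101], [-0.421, -0.0, -0.907]]
contact_force: [-1.5, -0.6, 0.2]
gripper_width: 0.0884
grip_force: 0.0
clock: 18.82
ee_pos: [0.5228, 0.25, 0.2864]
orientation: [[-0.88, 0.43, 0.203], [0.219, 0.744, -0.631], [-0.422, -0.511, -0.749]]
contact_force: [-0.5, -0.1, 1.0]
gripper_width: 0.0879
grip_force: 0.0
```

View pics/crop4.png

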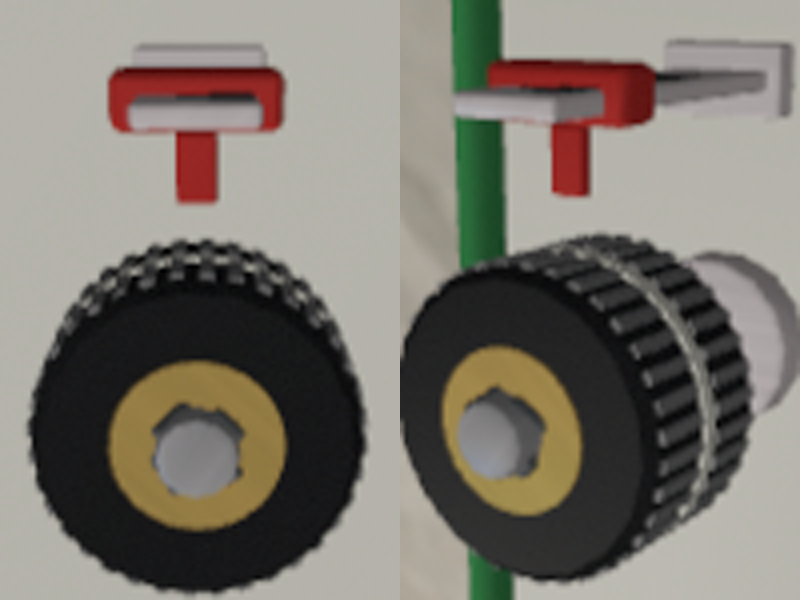

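Run:
```python
from h import *
_,A=load("w6.png");i,B=load("w7.png");F=frame();a=-F[:,2]
f=lambda C,x,y,ox:ray(C,(ox+x/4-.375,105+y/4-.375))
T=None
for k,p,q in(("post",(198,458),(88,441)),("ctop",(198,445),(111,431)),("tip",(197,201),(171,195))):
    X,e=tri([f(A,*p,200),f(B,*q,205)]);T=X if T is None else T;d=X-T;print(k,X.round(4),e,"a %.1f up %.1f"%(1e3*d@a,-1e3*d@F[:,0]))
g=cv2.cvtColor(i,cv2.COLOR_RGB2GRAY).astype(float)
def cyl(r,rad):
    o,v=r;q=o-T;P=lambda w:w-a*(w@a);A,b,c=P(v)@P(v),P(v)@P(q),P(q)@P(q)-rad**2
    D=b*b-A*c
    return np.nan if D<0 else -(q+v*(-b-D**.5)/A)@a*1e3
H=[]
for y in range(177,218):
    xs=np.arange(262,292);h=np.array([cyl(ray(B,(x,y)),.027) for x in xs]);k=np.where((h>17)&(h<28))[0]
    if len(k)<3: continue
    w=g[y,xs[k]];m=w>w.max()-35;H.append(np.average(h[k][m],weights=w[m]))
print(np.median(H),np.std(H))
```

```text
post [0.5602 0.102  0.1319] [np.float64(0.1), np.float64(0.1)] a 0.0 up 0.0
ctop [0.5627 0.1013 0.1264] [np.float64(0.1), np.float64(0.1)] a -6.0 up 0.0
tip [0.538  0.1071 0.0952] [np.float64(0.1), np.float64(0.1)] a -23.7 up -36.1
22.62211998645639 0.5458669390206666
```

The line (22.6–23.0 mm below the post end) and pointer (22.5–23.7 mm) now agree to within about 1 mm. The pointer hasn't moved, and the gripper is open and clear of everything.

```bash
python3 -c "
from bench import manip
print(manip.finish_job())"
```

```text
the job is handed in; nothing more can be done
None
```

The job is handed in: by my last camera measurement the collar's white line is level with the red pointer to within about 1 mm (tolerance 2.5 mm), the pointer is where it was set, and the collar is released with the arm clear; no verdict came back.

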